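Rivet down the model boat's hatch

ROBOT

A 6-joint arm with a two-finger parallel gripper is mounted at the origin on the work surface. World frame = base frame: x ahead of the robot, y to its left, z up, the work surface at z = 0. Lengths are in m, angles in rad, forces in N, time in s.
With the tool pointing down it reaches from about 0.325 to 0.75 m from the base axis. Payload 7.6 kg.
Tool frame: the origin (TCP) lies midway between the tips of the shut fingers; the grasp point (between the pads) lies 19 mm behind it (ctrl.grip_point_offset is the z of the grasp point in the tool frame, in m); z points along the fingers, y is the line along which they close (so a half turn about z gives the same grasp; the last joint's range is limited). The gripper opens to 85 mm and grips with 20 to 120 N. Pads are 22 mm wide; open, the fingers measure 114 mm over their backs; the gripper's body (76 mm by 85 mm) begins 54 mm behind the grasp point. The pads swing forward as they close: fully open they stand 13 mm farther back than shut.
Start: joints at [1.238, 0.052, 1.401, -0, 1.689, -0.07], TCP at [0.136, 0.507, 0.211] pointing down, gripper open.
Joint ranges: [-2.9, 2.9], [-0.91, 2.17], [0.12, 2.37], [-1.06, 4.2], [0.26, 2.73], [-2.93, 2.93]. Speed limits (rad/s): [2.57, 2.57, 3.01, 3.14, 3.14, 3.14].

INTERFACE

Orientations are given as a unit quaternion [w, x, y, z].
In Python, from station import ctrl gives the robot as it stands.
- The arm moves only by the tool carry_out, never from a script. Its argument "rows" is a list of rows, each a list of 6 numbers: the shift along the tool's x, y, z in cm, then the turn, a rotation vector about the tool's x, y, z in rad. In form: [[dx, dy, dz, wx, wy, wz], ...]. A call has 1 to 8 rows; each row is the pose to reach, as a shift and turn from the pose commanded when the call began, along the tool's axes at that moment; what a row does not reach only later rows make up. A row lasts 1/10 s, in which the tool goes at most 50 mm and 8.59 degrees, less where a joint would pass 70% of its speed; a pose out of reach is approached as far as the arm can. A call with a gripper value outside its range is refused whole. "claw" is the opening, from 0 (shut) to 1 (fully open), set as the call begins (left out, the last holds). The fingers move at their own pace and stop on an object; the grip force is fixed at half the most. Time passes only in rows, so rows that repeat a pose let the fingers close. It gives the time, the measured TCP pose, the force, the opening and the grip force at its end, in the units of the state.
- ctrl.read_state(): the state, without advancing time (a new reading comes with each control period).
- ctrl.snapshot(name): name is "scene" or "side" or "wrist"; returns a dict with "color" (384x512x3 uint8, red, green, blue), "range_z" (384x512 float32, m along the optical axis (not along the pixel's ray), 0 where there is no reading), "camera_matrix" (3x3 intrinsics, pixels), "dist" ([k1, k2, p1, p2, k3] as OpenCV has them; the pictures are not rectified), "view" (4x4, takes a point from world to camera coordinates). Camera axes: x right, y down, z forward; pixel columns grow to the right and rows downward; lengths in m; the calibration is good to about 2 mm. A picture is of the moment at which its call begins.
- ctrl.job_done(): hands the job in; it is judged then, once.
Trained networks look in the newest picture that a camera, given by its name, has taken for a name from the list of things; names that differ only in an ending like _2 or _b are one class to them, and where a whole thing is asked for, a point or a joint stands for the part that bears it (a point fixed in the world has none). Each returns a list of dicts, best first, with "confidence" (0 to 1); they miss things now and then, are a little off and sometimes report something else, mostly with a low value. They report only what shows in the picture. A call takes as long as a camera call.
- ctrl.recognise(camera, name): "centre" ([x, y, z] in m, in the coordinates of the camera as it stood for that picture, good to about 4 mm: the middle of the surface that is visible of it).
The state is a dict: "t": time; "joints": joint angles; "joint_vel": joint speeds; "joint_efforts": joint torques, N m; "ee_pos": TCP position; "tool_rot": TCP orientation; "ft_force": force on the tool from outside, world axes, zero at the start; "wrist_torque": the same for the moment, N m; "grip_width": finger opening in m; "gripper_force": force on a finger pad.
Only numpy, scipy, OpenCV 4.12 (cv2) and the standard library are available. Lean on these libraries where they do the work, as an engineer would, in place of code of your own. Each camera call takes 0.05 s, during which the arm holds its last target. There are 200 camera calls.

TASK

Fasten the open hatch cover of the model boat: take the black push-rivet pin from its wooden stand, start it in the empty grey collar on the deck, and press it fully home so that the underside of its head lies flat on the collar and stays there when let go. The collar sits on soft foam, so it gives way under you before the pin goes home; press by feel and never press on the boat with more than about 25 N. Leave the paint jar, can, brush and cup where they are.

Things in the scene. Friction and masses are not known exactly. Their poses are not given: they have to be found in the camera images.
- pin: black plastic push-rivet pin, loose, about 15 g, standing head up in the stand at the start. Round head 20 mm across and 10 mm thick; below it a shank 10 mm across and 26 mm long with a half-round tip. Origin: centre of the head's underside; z up, so the head's top is at +10 mm and the tip at -26 mm. Turned about z it is all the same.
- stand: fixed block of pale wood, 70 x 70 mm and 24 mm high, with a round spigot 17 mm across and 10 mm tall in the middle (top 34 mm above the table) bored through 12 mm; the pin hangs in the bore with its head on the spigot's top. Origin: centre of the block's underside.
- mouth (a point): centre of the empty collar's mouth, level with its flange's top, about 101 mm above the table: the head's underside belongs here. The grey plastic flange is a ring 36 mm across with a 12 mm hole; its top stands 12 mm above the dark hatch cover, on a black foam ring that gives way, and this point sinks with it. z up; x across the boat, y aft.
- legs (a point): on the collar's axis 20.7 mm below its mouth, where two springy sloping legs narrow the hole to 6 mm. Set in freely the pin stops with its head about 7 mm above the flange. Forced in, it resists more and more, at most 10 to 17 N when the head is 2 to 3 mm above; past that it snaps down onto the flange, the force drops, then rises again with the pin going no deeper. Friction holds it when let go.
- collar (a joint): how far the collar is pressed down into its foam, m: 0 free; it grows by 0.001 for each 3.5 N on the pin or collar and springs back to 0 when let go, taking the pin with it. More than 0.0074 (26 N) is too hard.
- hatch: the open hatch cover: dark wooden plate 56 x 104 x 5 mm fixed on the deck, long side along the boat, carrying the empty collar in its middle. Origin: centre of its underside. It may be the fore or the aft one of the two covers.
- hatch_done: the other hatch cover, the same plate and collar, its pin already home: the model to copy. Origin: centre of its underside.
- hull: model boat 420 mm long and 136 mm wide, fixed on a plywood cradle, its deck 84 mm above the table. Origin: on the table under the middle of the boat; y runs aft (bow towards -y), x across. The hatch covers lie at y = -55 and +55 mm; a wheelhouse, its roof 124 mm above the table, stands aft at y = 135 to 195 mm.
- jar: paint jar of amber glass with black cap, 60 mm across, 60 mm high, loose; leave alone. Origin: centre of its underside.
- can: plain metal drink can, 66 mm across, 115 mm high, loose; leave alone. Origin: centre of its underside.
- brush: paint brush, 170 mm long, lying on the table, loose; leave alone. Its x axis runs along it.
- cup: small white plastic cup, 56 mm across, 45 mm high, loose; leave alone. Origin: centre of its underside.

How it is judged:
On the way, in this order (a step that is already met when the one before it is completed fails the run):
1. the pin is lifted clear of its stand (z of pin in the frame of stand above 0.065 m), for 0.1 s.
2. the pin stands upright in the empty collar, its head still proud (z of pin in the frame of mouth between 0.003 and 0.015 m and horizontal distance between pin and mouth below 0.003 m and angle between pin's own z axis and vertical below 0.25 rad), for 0.1 s.
At the end, for the whole second after the job is handed in: the pin stands upright (within 0.1 rad) in the open hatch's collar, centred within 2.5 mm, the underside of its head within 1 mm of the flange, at rest, the collar risen again on its foam (within 0.8 mm) (z of pin in the frame of mouth between -0.002 and 0.001 m and horizontal distance between pin and mouth below 0.0025 m and angle between pin's own z axis and vertical below 0.1 rad and value of joint collar below 0.0008 m and linear speed of pin below 0.01 m/s); the robot touches nothing.
It fails at once if the collar is pressed into its foam with more than 26 N (value of joint collar above 0.0074 m).
It fails at once if the robot presses on the boat or a hatch cover itself with more than 26 N (contact force between any of the arm, the fingers and hull above 26 N or contact force between the fingers and hatch above 26 N or contact force between the fingers and hatch_done above 26 N).
It fails at once if the jar, can, brush or cup is moved more than 25 mm (distance of any of jar, can, brush, cup from where it was at the start of the episode above 0.025 m).
It also fails if it takes over 51 s, if anything falls off the work surface, if the arm or the gripper's body presses on something with over 40 N, if the wrist force passes 120 N, or if a joint passes its speed limit or range.

## Working session

There is one attempt and no reset: what is moved stays moved. The work goes in short steps, Python scripts to look and compute and a tool call to move; the robot and the scene stay as the last step left them, time stands still between calls to the robot, and variables do not carry over. Pictures are saved under pics/ and viewed, at most 10 in all, crops included, and the job is handed in when it is done.

Besides the shell and the picture viewer there is one more tool, called after ">>>" as name([rows], argument=value, ...), one row to a line, values as JSON. carry_out: Moves the arm, as the interface text tells. Its arguments: {"type":"object","properties":{"rows":{"type":"array","items":{"type":"array","items":{"type":"number"}}},"claw":{"type":"number"}},"required":["rows"]}

```bash
mkdir -p pics
cat > h.py <<'E'
from station import ctrl
import numpy as np, cv2
from scipy.spatial.transform import Rotation as R
def snap(c,save=None):
    s=ctrl.snapshot(c)
    if save: cv2.imwrite('pics/'+save,s['color'][:,:,::-1])
    return s
def toworld(s,p): return (np.linalg.inv(s['view'])@np.r_[p,1])[:3]
def cloud(s):
    K,d=s['camera_matrix'],np.array(s['dist'])
    h,w=s['range_z'].shape; u,v=np.meshgrid(np.arange(w),np.arange(h))
    n=cv2.undistortPoints(np.stack([u,v],-1).reshape(-1,1,2).astype(float),np.array(K),d).reshape(h,w,2)
    z=s['range_z'][...,None]; P=np.concatenate([n*z,z],-1)
    T=np.linalg.inv(s['view']); return P@T[:3,:3].T+T[:3,3]
def proj(s,p):
    V=np.array(s['view']); return cv2.projectPoints(np.array([p],float),cv2.Rodrigues(V[:3,:3])[0],V[:3,3],np.array(s['camera_matrix']),np.array(s['dist']))[0].ravel()
def rec(s,c,n): return [(round(r['confidence'],2),toworld(s,r['centre']).round(4).tolist(),proj(s,toworld(s,r['centre'])).round().tolist()) for r in ctrl.recognise(c,n)[:3]]
E
python3 - <<'E'
from h import *
for c in ['scene','side']:
    s=snap(c,c+'0.png'); print(c)
    for n in ['pin','stand','mouth','hatch','hatch_done','hull','jar','can','brush','cup']: print(n,rec(s,c,n))
st=ctrl.read_state(); print(st); print(ctrl.grip_point_offset)
a=[cv2.imread(f'pics/{c}0.png') for c in ['scene','side']]
E
```

```text
scene
pin [(0.49, [0.5711, -0.2861, 0.0451], [196.0, 215.0])]
stand [(0.73, [0.5735, -0.2832, 0.0251], [199.0, 220.0])]
mouth [(0.65, [0.5707, 0.1979, 0.0998], [393.0, 187.0])]
hatch [(0.86, [0.5717, 0.1849, 0.0895], [387.0, 190.0])]
hatch_done [(0.56, [0.5737, 0.0805, 0.0866], [345.0, 195.0])]
hull [(0.85, [0.5993, 0.1677, 0.08], [382.0, 202.0]), (0.57, [0.5729, -0.2838, 0.0451], [197.0, 216.0])]
jar [(0.64, [0.694, -0.2589, 0.0621], [209.0, 257.0]), (0.41, [0.5727, 0.0812, 0.0861], [345.0, 194.0]), (0.27, [0.5986, 0.1666, 0.0801], [381.0, 202.0])]
can [(0.64, [0.5962, -0.4436, 0.1041], [126.0, 218.0])]
brush [(0.88, [0.3656, -0.1551, 0.0213], [242.0, 150.0])]
cup []
side
pin [(0.43, [0.5687, -0.2888, 0.0464], [287.0, 247.0])]
stand [(0.89, [0.5645, -0.2956, 0.0207], [286.0, 258.0])]
mouth [(0.52, [0.5726, 0.1932, 0.1042], [233.0, 98.0])]
hatch [(0.8, [0.5679, 0.1784, 0.0904], [233.0, 106.0]), (0.2, [0.5749, -0.4723, 0.0974], [325.0, 306.0])]
hatch_done [(0.2, [0.5623, 0.0881, 0.0854], [239.0, 127.0])]
hull [(0.95, [0.5634, 0.0907, 0.087], [239.0, 126.0])]
jar [(0.81, [0.6761, -0.27
[... 324 characters left out ...]
[ 1.23765493e+00,  5.21944128e-02,  1.40070372e+00,  2.45154712e-06,
        1.68861067e+00, -7.03070457e-02]), 'joint_vel': array([ 6.78387553e-05,  1.88809667e-03, -2.30234951e-04, -2.55018252e-03,
       -3.55998370e-04, -1.60035561e-03]), 'joint_efforts': array([-2.22666165e-05, -3.81532574e+01, -3.60321736e+01, -1.20651152e-04,
        2.48395463e-05,  1.18728101e-05]), 'ee_pos': array([0.13639109, 0.5069916 , 0.21082438]), 'tool_rot': array([7.20746348e-06, 1.31039089e-01, 9.91377201e-01, 4.13187808e-05]), 'ft_force': array([0.55856978, 0.01031666, 0.65975205]), 'wrist_torque': array([0.05027346, 0.01494011, 0.0295279 ]), 'gripper_force': 0.0, 'grip_width': 0.08516845405176676}
-0.0187
```

View pics/scene0.png

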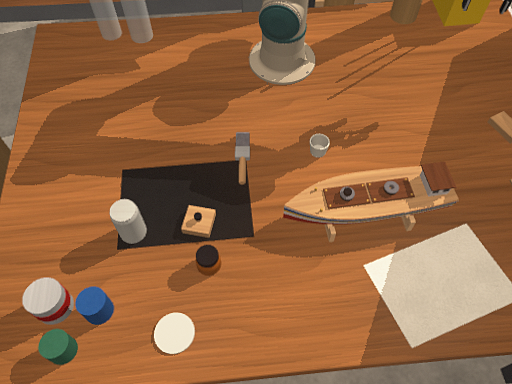

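View pics/side0.png

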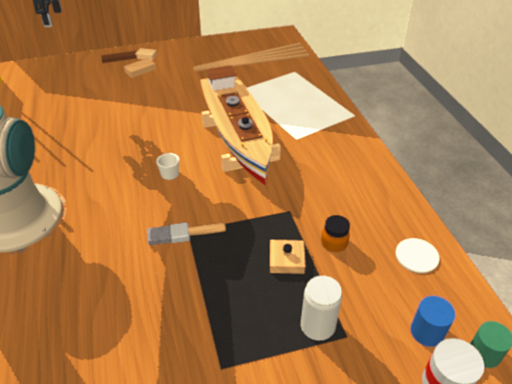

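The aft collar (392,187) is the empty one, showing a dark hole. The fore collar (347,193) already has its pin. The pin stands in the stand at (197,216).

>>> carry_out([
  [-62.6, -65.4, 3, 0, 0, 0],
  [-62.6, -65.4, 3, 0, 0, 0],
  [-62.6, -65.4, 3, 0, 0, 0],
  [-62.6, -65.4, 3, 0, 0, 0],
  [-62.6, -65.4, 3, 0, 0, 0],
  [-62.6, -65.4, 3, 0, 0, 0],
  [-62.6, -65.4, 3, 0, 0, 0],
  [-62.6, -65.4, 3, 0, 0, 0],
], claw=0.6)

```text
t: 1.9
ee_pos: [0.3288, 0.1545, 0.1979]
tool_rot: [0.001, 0.131, 0.991, 0.0]
ft_force: [0.4, 0.5, -0.4]
grip_width: 0.0514
gripper_force: 0.0
```

>>> carry_out([
  [-34.8, -36.4, 2, 0, 0, 0],
  [-34.8, -36.4, 2, 0, 0, 0],
  [-34.8, -36.4, 2, 0, 0, 0],
  [-34.8, -36.4, 2, 0, 0, 0],
  [-34.8, -36.4, 2, 0, 0, 0],
  [-34.8, -36.4, 2, 0, 0, 0],
  [-34.8, -36.4, 2, 0, 0, 0],
  [-34.8, -36.4, 2, 0, 0, 0],
])

```text
t: 2.7
ee_pos: [0.5206, -0.1966, 0.1815]
tool_rot: [0.0, 0.131, 0.991, 0.0]
ft_force: [1.2, 0.4, 1.7]
grip_width: 0.051
gripper_force: 0.0
```

>>> carry_out([
  [-6.9, -7.2, 0, 0, 0, 0],
  [-6.9, -7.2, 0, 0, 0, 0],
  [-6.9, -7.2, 0, 0, 0, 0],
  [-6.9, -7.2, 0, 0, 0, 0],
])

```text
t: 3.1
ee_pos: [0.5677, -0.2826, 0.1799]
tool_rot: [-0.001, 0.132, 0.991, 0.001]
ft_force: [0.2, 0.6, -0.4]
grip_width: 0.0512
gripper_force: 0.0
```

Run:
```python
from h import *
s=snap('wrist','w1.png'); print(rec(s,'wrist','pin'))
st=ctrl.read_state(); print(st['ee_pos'],st['t'],st['ft_force'])
print('cam',np.linalg.inv(s['view'])[:3,3],'tcp px',proj(s,st['ee_pos']))
P=cloud(s); z=P[...,2]; ok=s['range_z']>0
near=np.hypot(P[...,0]-.570,P[...,1]+.287)<.05
m=ok&near&(z>.039)&(z<.055)
if m.sum(): 
    q=P[m]; v,u=np.nonzero(m); print(m.sum(),q.mean(0),q.min(0),q.max(0),u.mean(),v.mean())
m=ok&near&(z>.02)&(z<.028); print('blk',P[m].mean(0),P[m].min(0),P[m].max(0))
```

```text
[(0.71, [0.5693, -0.2882, 0.0453], [247.0, 184.0])]
[ 0.56784294 -0.28117786  0.18219445] 3.2 [-0.29749055  0.08970199 -0.06463189]
cam [ 0.49863704 -0.2625944   0.34521688] tcp px [252.19239732 229.61420225]
234 [ 0.56795927 -0.28386891  0.04563127] [ 0.55888796 -0.29348691  0.03920167] [ 0.57825844 -0.2743994   0.04792253] 249.78205128205127 182.27350427350427
blk [ 0.56721232 -0.28368728  0.02608862] [ 0.5257     -0.32665055  0.02034991] [ 0.61208297 -0.24239819  0.02797877]
```

View pics/w1.png

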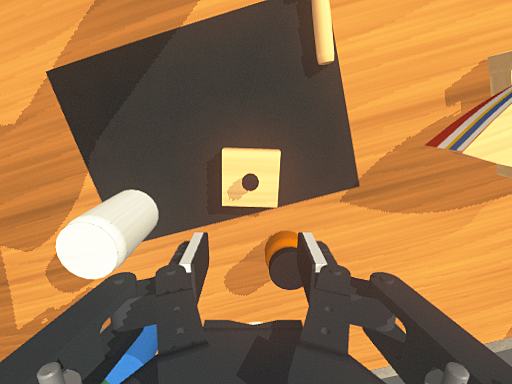

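The wrist picture shows the pin head at (250,182), centred on the block, with the fingers on either side further down the picture. Depth puts it at about (0.568, -0.284). I'll descend and check again from near.

>>> carry_out([
  [0, 0, 5, 0, 0, 0],
  [0, 0, 10, 0, 0, 0],
  [0, 0, 10, 0, 0, 0],
  [0, 0, 10, 0, 0, 0],
])

```text
t: 3.6
ee_pos: [0.568, -0.2811, 0.0834]
tool_rot: [0.0, 0.13, 0.991, -0.0]
ft_force: [0.7, -0.0, 1.4]
grip_width: 0.0515
gripper_force: 0.0
```

```bash
cat >> h.py <<'E'
def near(c,ctr,zr,rad=.05,n=3):
    e=[];q=[]
    for i in range(n):
        s=ctrl.snapshot(c); st=ctrl.read_state(); e.append(np.r_[st['ee_pos'],st['ft_force']])
        P=cloud(s); m=(s['range_z']>0)&(np.hypot(P[...,0]-ctr[0],P[...,1]-ctr[1])<rad)&(P[...,2]>zr[0])&(P[...,2]<zr[1])
        if m.sum()>5: q.append(np.r_[(P[m].min(0)+P[m].max(0))/2,P[m].mean(0),m.sum()])
    e=np.array(e); print('ee',e.mean(0).round(4),'std',e.std(0).round(4),'q',st['tool_rot'].round(4),'t',st['t'])
    if q: print(np.mean(q,0).round(4))
    return s,e.mean(0),(np.mean(q,0) if q else None)
def totool(d):
    st=ctrl.read_state(); w,x,y,z=st['tool_rot']; return (R.from_quat([x,y,z,w]).inv().apply(d)*100).round(2)
E
python3 - <<'E'
from h import *
s,e,q=near('wrist',(.568,-.284),(.039,.055))
cv2.imwrite('pics/w2.png',s['color'][:,:,::-1])
if q is not None: print(totool(np.r_[q[3:5]-e[:2],0]), totool(np.r_[q[:2]-e[:2],0]))
E
```

```text
ee [ 0.5695 -0.2823  0.0861 -0.3119  0.4853  0.4459] std [2.000e-04 3.000e-04 4.000e-04 7.890e-02 4.870e-01 2.935e-01] q [ 0.0032  0.1308  0.9914 -0.0012] t 3.75
[ 5.683e-01 -2.843e-01  4.350e-02  5.675e-01 -2.840e-01  4.560e-02
  4.700e+02]
[ 0.15 -0.22 -0.  ] [ 0.07 -0.23 -0.  ]
```

View pics/w2.png

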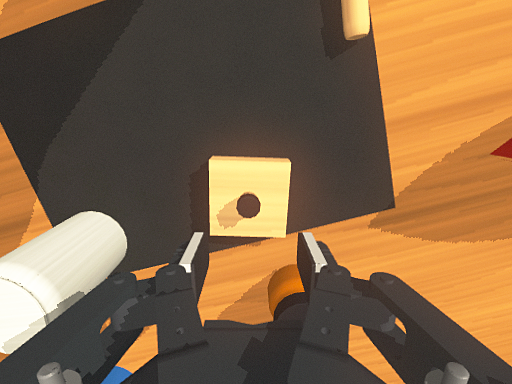

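>>> carry_out([
  [0.1, -0.22, 3, 0, 0, 0],
  [0.1, -0.22, 5, 0, 0, 0],
  [0.1, -0.22, 5.6, 0, 0, 0],
  [0.1, -0.22, 5.6, 0, 0, 0],
])

```text
t: 4.15
ee_pos: [0.5668, -0.2839, 0.0268]
tool_rot: [0.001, 0.131, 0.991, -0.0]
ft_force: [-0.4, 0.3, 0.8]
grip_width: 0.0512
gripper_force: 0.0
```

>>> carry_out([
  [0, 0, 0, 0, 0, 0],
  [0, 0, 0, 0, 0, 0],
  [0, 0, 0, 0, 0, 0],
  [0, 0, 0, 0, 0, 0],
  [0, 0, 0, 0, 0, 0],
  [0, 0, 0, 0, 0, 0],
], claw=0)

```text
t: 4.75
ee_pos: [0.5664, -0.2838, 0.0257]
tool_rot: [0.0, 0.131, 0.991, 0.0]
ft_force: [0.5, -0.0, 0.6]
grip_width: 0.0
gripper_force: 0.0
```

Run:
```python
from h import *
s,e,q=near('wrist',(.568,-.284),(.039,.055),.015)
st=ctrl.read_state();print(st['grip_width'],st['gripper_force'])
```

```text
ee [ 0.5663 -0.2837  0.0256  0.2677 -0.2691  0.0095] std [0.     0.     0.     0.5169 0.3436 0.372 ] q [-0.000e+00  1.310e-01  9.914e-01  1.000e-04] t 4.9
[ 5.606000e-01 -2.818000e-01  4.700000e-02  5.586000e-01 -2.829000e-01
  4.700000e-02  1.443333e+02]
-0.0004998169424470486 0.0
```

Run:
```python
from h import *
a=snap('wrist')['color'];b=snap('side')['color']
im=np.vstack([a[120:330,130:390],b[190:330,230:360].repeat(2,0).repeat(2,1)[:210,:260]])
cv2.imwrite('pics/w3.png',cv2.resize(np.hstack([im[:210],im[210:]]),None,fx=1.5,fy=1.5)[:,:,::-1])
```

```text
(no output)
```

View pics/w3.png

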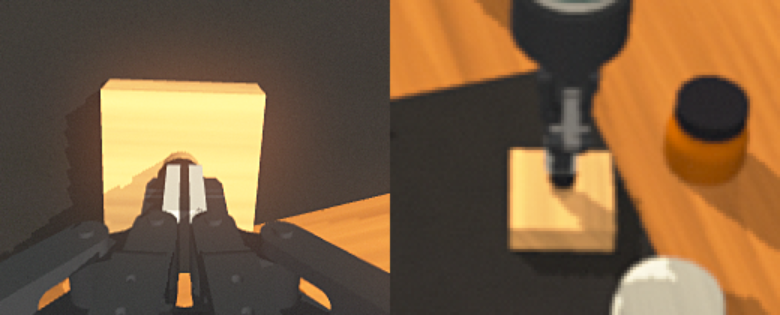

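Run:
```python
from h import *
for c in ['side','scene','wrist']:
    s=snap(c); print(c,rec(s,c,'pin'))
    if c=='side': b=s
    P=cloud(s); m=(s['range_z']>0)&(np.hypot(P[...,0]-.568,P[...,1]+.284)<.02)
    print(np.histogram(P[m][:,2],np.arange(.02,.11,.005)))
    if c=='wrist': w=s
a=cv2.resize(w['color'][160:280,190:320],None,fx=3.5,fy=3.5,interpolation=3)
d=cv2.resize(b['color'][215:285,250:325],None,fx=4.5,fy=6,interpolation=3)
cv2.imwrite('pics/w4.png',np.hstack([a,d])[:,:,::-1])
```

```text
side []
(array([55, 90, 12, 11, 21, 13,  7, 12, 21, 16, 12,  3,  0,  2,  3,  5,  2]), array([0.02 , 0.025, 0.03 , 0.035, 0.04 , 0.045, 0.05 , 0.055, 0.06 ,
       0.065, 0.07 , 0.075, 0.08 , 0.085, 0.09 , 0.095, 0.1  , 0.105]))
scene []
(array([68, 36,  0,  5, 14,  2,  8, 10, 14, 12, 11,  8,  5, 14, 12, 24,  9]), array([0.02 , 0.025, 0.03 , 0.035, 0.04 , 0.045, 0.05 , 0.055, 0.06 ,
       0.065, 0.07 , 0.075, 0.08 , 0.085, 0.09 , 0.095, 0.1  , 0.105]))
wrist []
(array([  46, 1385,   44,   42,   54,   11,   59,  165,  207,  220,  252,
        252,  211,  459,  521,  769,  529]), array([0.02 , 0.025, 0.03 , 0.035, 0.04 , 0.045, 0.05 , 0.055, 0.06 ,
       0.065, 0.07 , 0.075, 0.08 , 0.085, 0.09 , 0.095, 0.1  , 0.105]))
```

View pics/w4.png

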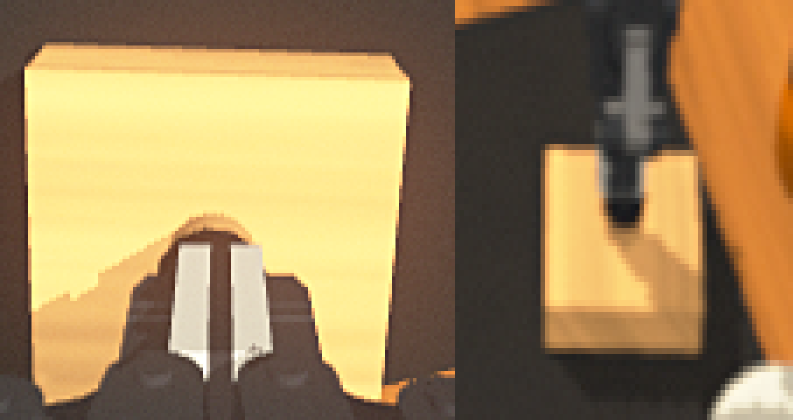

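Run:
```python
from h import *
s=snap('wrist'); P=cloud(s); st=ctrl.read_state()
print(st['ee_pos'],st['joints'].round(3),st['grip_width'],st['ft_force'])
for v in range(220,262,3): print(v,[(u,*(1000*P[v,u]).round().astype(int)) for u in (240,246,252,259,266)])
print('tcp',proj(s,st['ee_pos']),'head',proj(s,[.568,-.284,.044]),proj(s,[.568,-.284,.034]))
```

```text
[ 0.56635157 -0.283724    0.02565131] [-0.523  0.48   1.269  0.     1.392 -1.831] 3.4107473587819646e-06 [ 0.24345835 -0.23197163 -0.71588732]
220 [(240, np.int64(558), np.int64(-288), np.int64(28)), (246, np.int64(560), np.int64(-285), np.int64(26)), (252, np.int64(560), np.int64(-281), np.int64(26)), (259, np.int64(561), np.int64(-276), np.int64(27)), (266, np.int64(563), np.int64(-272), np.int64(26))]
223 [(240, np.int64(560), np.int64(-289), np.int64(27)), (246, np.int64(560), np.int64(-285), np.int64(29)), (252, np.int64(561), np.int64(-281), np.int64(31)), (259, np.int64(564), np.int64(-277), np.int64(27)), (266, np.int64(565), np.int64(-272), np.int64(26))]
226 [(240, np.int64(562), np.int64(-290), np.int64(27)), (246, np.int64(559), np.int64(-284), np.int64(38)), (252, np.int64(560), np.int64(-281), np.int64(39)), (259, np.int64(565), np.int64(-277), np.int64(29)), (266, np.int64(567), np.int64(-273), np.int64(26))]
229 [(240, np.int64(560), np.int64(-288), np.int64(38)), (246, np.int64(559), np.int64(-284), np.int64(42)), (252, np.int64(560), np.int64(-281), np.int64(43)), (
[... 2145 characters left out ...]
t64(-277), np.int64(79)), (266, np.int64(557), np.int64(-273), np.int64(80))]
256 [(240, np.int64(554), np.int64(-285), np.int64(83)), (246, np.int64(555), np.int64(-282), np.int64(82)), (252, np.int64(556), np.int64(-280), np.int64(82)), (259, np.int64(557), np.int64(-277), np.int64(82)), (266, np.int64(558), np.int64(-273), np.int64(82))]
259 [(240, np.int64(554), np.int64(-285), np.int64(85)), (246, np.int64(555), np.int64(-282), np.int64(85)), (252, np.int64(556), np.int64(-280), np.int64(84)), (259, np.int64(557), np.int64(-277), np.int64(85)), (266, np.int64(557), np.int64(-273), np.int64(86))]
tcp [250.15545937 228.55772891] head [250.23401612 243.29172699] [250.33195075 236.18932059]
```

The picture shows the shut fingertips sitting just above the black head. The tips measure z≈0.05, about 25 mm higher than the reported TCP implies. I'll open, go lower and grip again.

>>> carry_out([
  [0, 0, 0, 0, 0, 0],
  [0, 0, 0, 0, 0, 0],
  [0, 0, 0, 0, 0, 0],
  [0, 0, 0, 0, 0, 0],
  [0, 0, 0.5, 0, 0, 0],
  [0, 0, 1.0, 0, 0, 0],
  [0, 0, 1.6, 0, 0, 0],
  [0, 0, 1.6, 0, 0, 0],
], claw=0.5)

```text
t: 6.15
ee_pos: [0.5656, -0.2833, 0.008]
tool_rot: [-0.001, 0.131, 0.991, 0.001]
ft_force: [-0.4, -0.1, -0.3]
grip_width: 0.0429
gripper_force: 0.0
```

>>> carry_out([
  [0, 0, 0, 0, 0, 0],
  [0, 0, 0, 0, 0, 0],
  [0, 0, 0, 0, 0, 0],
  [0, 0, 0, 0, 0, 0],
  [0, 0, 0, 0, 0, 0],
], claw=0)

```text
t: 6.65
ee_pos: [0.5664, -0.2843, 0.01]
tool_rot: [0.0, 0.131, 0.991, -0.0]
ft_force: [-1.8, -3.4, 1.4]
grip_width: 0.0167
gripper_force: 58.8
```

>>> carry_out([
  [0, 0, -0.2, 0, 0, 0],
  [0, 0, -0.4, 0, 0, 0],
  [0, 0, -0.6, 0, 0, 0],
])

```text
t: 6.95
ee_pos: [0.566, -0.2839, 0.0153]
tool_rot: [-0.0, 0.131, 0.991, -0.0]
ft_force: [-0.4, -4.1, -1.9]
grip_width: 0.0171
gripper_force: 58.6
```

>>> carry_out([
  [0, 0, -1, 0, 0, 0],
  [0, 0, -2, 0, 0, 0],
  [0, 0, -4, 0, 0, 0],
  [0, 0, -8, 0, 0, 0],
  [0, 0, -12, 0, 0, 0],
  [0, 0, -16, 0, 0, 0],
  [0, 0, -16, 0, 0, 0],
])

```text
t: 7.65
ee_pos: [0.5691, -0.284, 0.1845]
tool_rot: [0.006, 0.13, 0.991, -0.002]
ft_force: [0.4, -0.8, 0.5]
grip_width: 0.0168
gripper_force: 59.1
```

Run:
```python
from h import *
w=snap('wrist');b=snap('side');st=ctrl.read_state();print(st['grip_width'],st['ee_pos'],st['ft_force'],st['gripper_force'])
u,v=proj(b,st['ee_pos']+[0,0,.02]).astype(int);print(u,v)
a=cv2.resize(w['color'][160:280,190:320],None,fx=3.5,fy=3.5,interpolation=3)
d=cv2.resize(b['color'][v-35:v+35,u-37:u+38],(350,420),interpolation=3)
cv2.imwrite('pics/w5.png',np.hstack([a,d])[:,:,::-1])
P=cloud(w)
for v in range(210,250,4): print(v,[(u,*(1000*P[v,u]).round().astype(int).tolist()) for u in (240,246,250,254,260)])
```

```text
0.016870124444495156 [ 0.56706046 -0.28313426  0.17735246] [ 0.06774717 -0.0526907  -1.79926426] 59.05472695827484
289 191
210 [(240, 617, -313, 4), (246, 619, -305, 4), (250, 620, -300, 5), (254, 623, -295, 1), (260, 625, -287, 1)]
214 [(240, 624, -315, 1), (246, 626, -307, 2), (250, 627, -302, 2), (254, 628, -296, 3), (260, 631, -288, 2)]
218 [(240, 629, -317, 2), (246, 632, -309, 1), (250, 633, -303, 3), (254, 635, -298, 1), (260, 637, -290, 1)]
222 [(240, 635, -318, 3), (246, 638, -310, 1), (250, 639, -305, 2), (254, 640, -299, 3), (260, 642, -291, 2)]
226 [(240, 641, -320, 2), (246, 643, -312, 2), (250, 645, -306, 2), (254, 646, -301, 3), (260, 649, -293, 1)]
230 [(240, 647, -322, 2), (246, 649, -313, 3), (250, 566, -283, 193), (254, 567, -281, 192), (260, 655, -294, 1)]
234 [(240, 653, -323, 2), (246, 567, -286, 195), (250, 567, -283, 197), (254, 567, -281, 199), (260, 660, -296, 2)]
238 [(240, 659, -325, 3), (246, 562, -284, 213), (250, 562, -282, 213), (254, 562, -280, 214), (260, 564, -277, 213)]
242 [(240, 563, -288, 213), (246, 562, -284, 218), (250, 561, -282, 219), (254, 563, -280, 218), (260, 564, -277, 217)]
246 [(240, 562, -287, 221), (246, 563, -284, 220), (250, 563, -282, 220), (254, 564, -280, 221), (260, 565, -277, 220)]
```

View pics/w5.png

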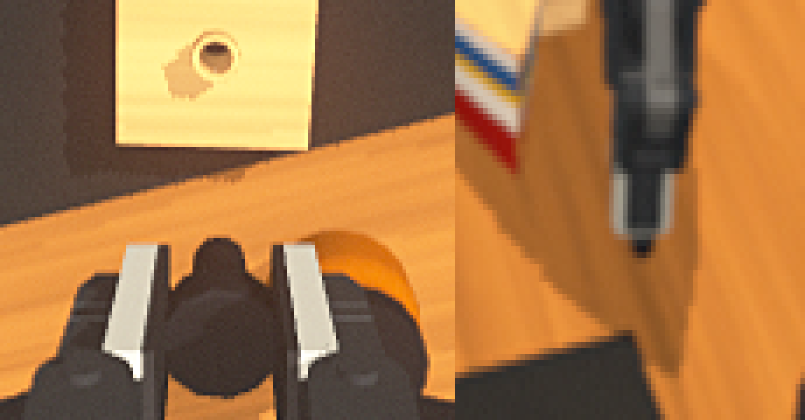

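The pin is held upright by its head between the pads. I'll carry it over the aft collar.

>>> carry_out([
  [12.1, 46.4, 0, 0, 0, 0],
  [12.1, 46.4, 0, 0, 0, 0],
  [12.1, 46.4, 0, 0, 0, 0],
  [12.1, 46.4, 0, 0, 0, 0],
  [12.1, 46.4, 0, 0, 0, 0],
  [12.1, 46.4, 0, 0, 0, 0],
  [12.1, 46.4, 0, 0, 0, 0],
  [12.1, 46.4, 0, 0, 0, 0],
])

```text
t: 8.55
ee_pos: [0.568, 0.1187, 0.1738]
tool_rot: [-0.002, 0.131, 0.991, -0.0]
ft_force: [1.5, -0.7, -0.6]
grip_width: 0.0169
gripper_force: 59.1
```

>>> carry_out([
  [2, 7.7, 0, 0, 0, 0],
  [2, 7.7, 0, 0, 0, 0],
  [2, 7.7, 0, 0, 0, 0],
  [2, 7.7, 0, 0, 0, 0],
  [2, 7.7, 0, 0, 0, 0],
])

```text
t: 9.05
ee_pos: [0.5698, 0.1948, 0.1747]
tool_rot: [-0.001, 0.132, 0.991, -0.0]
ft_force: [-0.4, -0.8, 0.4]
grip_width: 0.017
gripper_force: 59.1
```

Run:
```python
from h import *
s,e,q=near('wrist',(.571,.196),(.097,.109),.03)
s=snap('wrist','w6.png'); print(rec(s,'wrist','mouth'),rec(s,'wrist','hatch_done'),proj(s,e[:3]))
print(ctrl.read_state()['grip_width'])
P=cloud(s);np.save('P6.npy',P)
```

```text
ee [ 0.5701  0.1946  0.1753  0.3878 -0.392  -0.3635] std [1.000e-04 0.000e+00 2.000e-04 4.066e-01 7.092e-01 4.587e-01] q [-2.000e-04  1.319e-01  9.913e-01 -0.000e+00] t 9.2
[5.693000e-01 1.935000e-01 1.011000e-01 5.687000e-01 1.938000e-01
 1.027000e-01 9.796667e+02]
[(0.78, [0.5705, 0.1923, 0.1065], [248.0, 199.0])] [(0.77, [0.5741, 0.0905, 0.0961], [151.0, 225.0])] [250.05754899 228.33081978]
0.01736593669211779
```

View pics/w6.png

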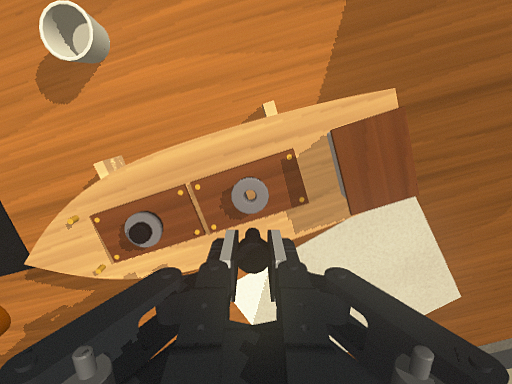

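The picture shows the collar at (250,195) with an empty hole, and the pin shank pointing down at (253,232). I'll shift a few mm and lower the tip to just above the mouth.

>>> carry_out([
  [0.23, -0.29, 3, 0, 0, 0],
  [0.23, -0.29, 5, 0, 0, 0],
  [0.23, -0.29, 6.3, 0, 0, 0],
  [0.23, -0.29, 6.3, 0, 0, 0],
  [0.23, -0.29, 6.3, 0, 0, 0],
])

```text
t: 9.85
ee_pos: [0.5676, 0.1936, 0.1136]
tool_rot: [0.0, 0.131, 0.991, 0.0]
ft_force: [-0.3, 0.4, 0.2]
grip_width: 0.0172
gripper_force: 59.1
```

Run:
```python
from h import *
s,e,q=near('wrist',(.569,.193),(.097,.107),.03)
b=snap('side');st=ctrl.read_state()
u,v=proj(b,[.569,.193,.11]).astype(int);print(u,v,proj(s,[.569,.193,.1026]))
a=cv2.resize(s['color'][170:270,195:310],(460,400),interpolation=3)
d=cv2.resize(b['color'][v-30:v+20,u-20:u+20],(320,400),interpolation=3)
cv2.imwrite('pics/w7.png',np.hstack([a,d])[:,:,::-1])
```

```text
ee [ 0.5679  0.1938  0.1142  0.4396  0.0053 -0.2179] std [0.000e+00 0.000e+00 1.000e-04 2.367e-01 3.262e-01 1.478e-01] q [1.200e-03 1.310e-01 9.914e-01 6.000e-04] t 10.0
[5.682e-01 1.937e-01 1.009e-01 5.648e-01 1.950e-01 1.027e-01 1.207e+03]
231 96 [249.5443618  223.44669746]
```

View pics/w7.png

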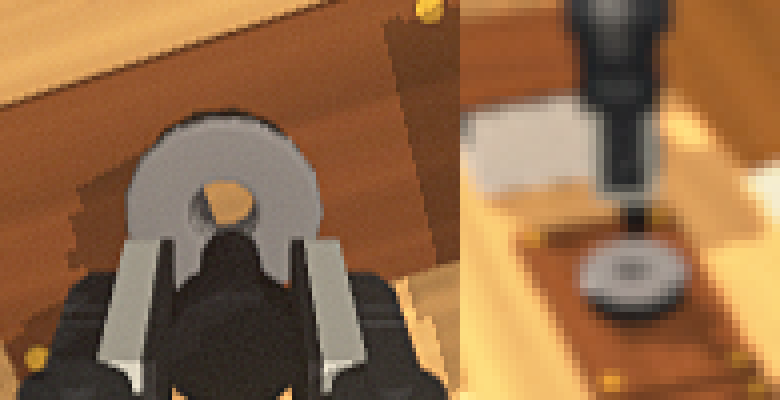

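Run:
```python
from h import *
s=ctrl.snapshot('wrist'); T=np.linalg.inv(s['view'])
def hit(u,v,z):
    n=cv2.undistortPoints(np.array([[[u,v]]],float),np.array(s['camera_matrix']),np.array(s['dist'])).ravel()
    d=T[:3,:3]@[n[0],n[1],1]; return T[:3,3]+d*(z-T[2,3])/d[2]
c=hit(251.2,223.3,.1018)
for dz in (-.003,0,.003): p=hit(253,235.2,.1177+dz); print(p,c,totool(c-p))
st=ctrl.read_state();print(st['ee_pos'])
# flange ellipse
g=s['color'].astype(int); m=(abs(g[...,0]-g[...,2])<25)&(g.mean(2)>90)&(g.mean(2)<190)
P=cloud(s); m&=(P[...,2]>.098)&(P[...,2]<.107)&(np.hypot(P[...,0]-.569,P[...,1]-.193)<.03)
c_=max(cv2.findContours(m.astype(np.uint8),0,1)[0],key=len).reshape(-1,2)
W=np.array([hit(u,v,.1018) for u,v in c_]); W=W[c_[:,1]<225]
A=np.c_[2*W[:,:2],np.ones(len(W))]; r=np.linalg.lstsq(A,(W[:,:2]**2).sum(1),rcond=None)[0]; print('circle',r[:2],np.sqrt(r[2]+r[0]**2+r[1]**2))
```

```text
[0.57270049 0.1944336  0.1147    ] [0.5692275  0.19409895 0.1018    ] [ 0.33 -0.12  1.29]
[0.57133598 0.19478728 0.1177    ] [0.5692275  0.19409895 0.1018    ] [ 0.19 -0.12  1.59]
[0.56997148 0.19514095 0.1207    ] [0.5692275  0.19409895 0.1018    ] [ 0.05 -0.12  1.89]
[0.56763341 0.19375386 0.11376566]
circle [0.56396997 0.19503972] 0.0127032504580508
```

The picture shows the flange centre at about (251,223) and the shank tip just above it at about (253,235), roughly 1 mm off. I'll correct that and ease it in by feel.

>>> carry_out([
  [0.1, -0.1, 0.2, 0, 0, 0],
  [0.1, -0.1, 0.6, 0, 0, 0],
  [0.1, -0.1, 1.0, 0, 0, 0],
  [0.1, -0.1, 1.4, 0, 0, 0],
  [0.1, -0.1, 1.4, 0, 0, 0],
])

```text
t: 10.6
ee_pos: [0.5655, 0.1928, 0.0976]
tool_rot: [-0.001, 0.131, 0.991, -0.0]
ft_force: [1.3, -0.5, -0.2]
grip_width: 0.0173
gripper_force: 59.1
```

>>> carry_out([
  [0, 0, 0.3, 0, 0, 0],
  [0, 0, 0.6, 0, 0, 0],
  [0, 0, 0.6, 0, 0, 0],
])

```text
t: 10.9
ee_pos: [0.5657, 0.1928, 0.0921]
tool_rot: [-0.0, 0.131, 0.991, -0.0]
ft_force: [0.4, -0.0, 0.1]
grip_width: 0.0167
gripper_force: 59.1
```

>>> carry_out([
  [0, 0, 0.2, 0, 0, 0],
  [0, 0, 0.4, 0, 0, 0],
  [0, 0, 0.4, 0, 0, 0],
])

```text
t: 11.2
ee_pos: [0.5657, 0.1929, 0.0883]
tool_rot: [-0.0, 0.131, 0.991, -0.0]
ft_force: [0.0, -0.2, -0.4]
grip_width: 0.0169
gripper_force: 59.1
```

Run:
```python
from h import *
s,e,q=near('wrist',(.569,.193),(.097,.107),.03)
P=cloud(s)
for v in range(214,262,3): print(v,[(u,*(1000*P[v,u]).round().astype(int).tolist()) for u in (240,247,251,255,260)])
```

```text
ee [ 0.5659  0.1929  0.0886 -0.136  -0.1929 -0.6611] std [1.000e-04 0.000e+00 1.000e-04 2.733e-01 2.366e-01 4.439e-01] q [1.000e-04 1.310e-01 9.914e-01 1.000e-04] t 11.35
[5.609000e-01 1.959000e-01 1.016000e-01 5.590000e-01 1.963000e-01
 1.027000e-01 7.943333e+02]
214 [(240, 553, 190, 91), (247, 553, 194, 94), (251, 554, 197, 95), (255, 554, 199, 97), (260, 556, 202, 93)]
217 [(240, 552, 190, 101), (247, 552, 195, 103), (251, 553, 197, 102), (255, 553, 199, 103), (260, 554, 202, 103)]
220 [(240, 552, 190, 104), (247, 554, 194, 102), (251, 555, 197, 103), (255, 556, 199, 102), (260, 556, 202, 103)]
223 [(240, 555, 190, 103), (247, 556, 194, 103), (251, 557, 196, 102), (255, 557, 198, 103), (260, 558, 201, 103)]
226 [(240, 557, 189, 103), (247, 558, 193, 103), (251, 559, 195, 102), (255, 559, 198, 103), (260, 560, 201, 104)]
229 [(240, 559, 188, 103), (247, 560, 193, 103), (251, 560, 195, 103), (255, 561, 197, 102), (260, 562, 200, 103)]
232 [(240, 561, 188, 103), (247, 562, 192, 102), (251, 563, 194, 101), (255, 563, 197, 102), (260, 564, 200, 103)]
235 [(240, 563, 187, 102), (247, 56
[... 299 characters left out ...]
200, 122)]
244 [(240, 559, 189, 122), (247, 559, 193, 125), (251, 560, 195, 125), (255, 560, 197, 124), (260, 561, 200, 124)]
247 [(240, 560, 189, 125), (247, 561, 193, 125), (251, 561, 195, 124), (255, 562, 197, 124), (260, 562, 200, 125)]
250 [(240, 561, 189, 125), (247, 562, 192, 125), (251, 563, 194, 124), (255, 564, 196, 124), (260, 564, 199, 125)]
253 [(240, 563, 188, 125), (247, 564, 192, 125), (251, 565, 194, 124), (255, 565, 196, 125), (260, 566, 199, 125)]
256 [(240, 565, 188, 125), (247, 566, 191, 125), (251, 567, 193, 124), (255, 567, 196, 125), (260, 568, 198, 125)]
259 [(240, 567, 187, 125), (247, 568, 191, 125), (251, 569, 193, 124), (255, 570, 195, 123), (260, 570, 198, 124)]
```

>>> carry_out([
  [0, 0, 0.15, 0, 0, 0],
  [0, 0, 0.3, 0, 0, 0],
  [0, 0, 0.3, 0, 0, 0],
])

```text
t: 11.65
ee_pos: [0.5658, 0.1928, 0.0853]
tool_rot: [-0.0, 0.131, 0.991, -0.0]
ft_force: [0.2, 0.3, 0.2]
grip_width: 0.0168
gripper_force: 59.1
```

>>> carry_out([
  [0, 0, 0, 0, 0, 0],
  [0, 0, 0, 0, 0, 0],
  [0, 0, 0, 0, 0, 0],
  [0, 0, 0, 0, 0, 0],
], claw=0.5)

```text
t: 12.05
ee_pos: [0.566, 0.1929, 0.0858]
tool_rot: [0.0, 0.131, 0.991, 0.0]
ft_force: [-0.2, 1.1, -0.4]
grip_width: 0.0424
gripper_force: 0.0
```

>>> carry_out([
  [0, 0, -2, 0, 0, 0],
  [0, 0, -4, 0, 0, 0],
  [0, 0, -4, 0, 0, 0],
  [0, 0, -4, 0, 0, 0],
])

```text
t: 12.45
ee_pos: [0.566, 0.1929, 0.1255]
tool_rot: [0.0, 0.131, 0.991, 0.0]
ft_force: [0.7, 0.2, -0.0]
grip_width: 0.0428
gripper_force: 0.0
```

Run:
```python
from h import *
s,e,q=near('wrist',(.569,.193),(.110,.130),.015)
print(totool(np.r_[q[3:5]-e[:2],0]))
near('wrist',(.569,.193),(.097,.107),.03,1)
```

```text
ee [ 0.5654  0.1927  0.1243 -0.0265  0.0126  0.2315] std [1.000e-04 0.000e+00 2.000e-04 3.568e-01 2.767e-01 4.625e-01] q [-1.100e-03  1.310e-01  9.914e-01 -4.000e-04] t 12.6
[5.681000e-01 1.931000e-01 1.143000e-01 5.673000e-01 1.934000e-01
 1.160000e-01 6.173333e+02]
[-0.17  0.11 -0.  ]
ee [ 0.5653  0.1928  0.1243 -0.0138  0.5058 -0.6082] std [0. 0. 0. 0. 0. 0.] q [-1.000e-03  1.310e-01  9.914e-01 -4.000e-04] t 12.65
[5.694e-01 1.936e-01 1.023e-01 5.657e-01 1.950e-01 1.027e-01 9.720e+02]
```

>>> carry_out([
  [-0.2, 0, 0, 0, 0, 0],
  [-0.2, 0, 0, 0, 0, 0],
  [-0.2, 0, 0, 0, 0, 0],
  [-0.2, 0, 0, 0, 0, 0],
  [-0.2, 0, 0.5, 0, 0, 0],
  [-0.2, 0, 1.0, 0, 0, 0],
  [-0.2, 0, 1.6, 0, 0, 0],
  [-0.2, 0, 1.6, 0, 0, 0],
], claw=0)

```text
t: 13.45
ee_pos: [0.5671, 0.1922, 0.1081]
tool_rot: [-0.001, 0.131, 0.991, -0.0]
ft_force: [-0.0, 0.7, -1.3]
grip_width: -0.0001
gripper_force: 0.0
```

>>> carry_out([
  [0, 0, 0.2, 0, 0, 0],
  [0, 0, 0.4, 0, 0, 0],
  [0, 0, 0.4, 0, 0, 0],
])

```text
t: 13.75
ee_pos: [0.5678, 0.1923, 0.1055]
tool_rot: [-0.0, 0.131, 0.991, -0.0]
ft_force: [0.9, -0.2, 0.2]
grip_width: -0.0001
gripper_force: 0.0
```

Run:
```python
from h import *
s,e,q=near('wrist',(.569,.193),(.110,.125),.012)
P=cloud(s)
for v in range(217,250,3): print(v,[(u,*(1000*P[v,u]).round().astype(int).tolist()) for u in (243,247,251,255)])
```

```text
ee [ 0.5679  0.1924  0.1058 -0.2981 -0.1448  0.1987] std [1.000e-04 0.000e+00 1.000e-04 2.062e-01 2.315e-01 1.981e-01] q [2.000e-04 1.310e-01 9.914e-01 1.000e-04] t 13.9
[5.656000e-01 1.930000e-01 1.140000e-01 5.624000e-01 1.941000e-01
 1.152000e-01 3.103333e+02]
217 [(243, 560, 190, 103), (247, 561, 192, 102), (251, 559, 195, 108), (255, 562, 197, 103)]
220 [(243, 559, 190, 110), (247, 559, 193, 112), (251, 559, 195, 114), (255, 560, 198, 112)]
223 [(243, 559, 190, 115), (247, 559, 193, 116), (251, 560, 195, 117), (255, 561, 198, 116)]
226 [(243, 561, 190, 116), (247, 561, 192, 116), (251, 562, 195, 117), (255, 562, 197, 117)]
229 [(243, 562, 189, 117), (247, 563, 192, 117), (251, 564, 194, 117), (255, 564, 197, 117)]
232 [(243, 557, 191, 134), (247, 558, 194, 134), (251, 558, 196, 134), (255, 558, 198, 135)]
235 [(243, 557, 192, 139), (247, 557, 194, 139), (251, 557, 196, 140), (255, 559, 198, 138)]
238 [(243, 557, 192, 143), (247, 557, 194, 143), (251, 557, 196, 144), (255, 558, 198, 142)]
241 [(243, 557, 192, 145), (247, 557, 194, 147), (251, 557, 196, 147), (255, 558, 198, 147)]
244 [(243, 556, 192, 151), (247, 556, 194, 151), (251, 556, 196, 152), (255, 557, 198, 151)]
247 [(243, 556, 192, 154), (247, 557, 194, 154), (251, 557, 196, 154), (255, 558, 198, 153)]
```

>>> carry_out([
  [0, 0, 0.2, 0, 0, 0],
  [0, 0, 0.4, 0, 0, 0],
  [0, 0, 0.6, 0, 0, 0],
  [0, 0, 0.6, 0, 0, 0],
])

```text
t: 14.3
ee_pos: [0.5676, 0.1923, 0.0992]
tool_rot: [-0.0, 0.131, 0.991, -0.0]
ft_force: [-0.7, -0.2, 0.2]
grip_width: -0.0001
gripper_force: 0.0
```

>>> carry_out([
  [0, 0, 0.1, 0, 0, 0],
  [0, 0, 0.2, 0, 0, 0],
  [0, 0, 0.2, 0, 0, 0],
])

```text
t: 14.6
ee_pos: [0.5678, 0.1924, 0.0975]
tool_rot: [-0.0, 0.131, 0.991, -0.0]
ft_force: [-0.8, -0.4, -0.1]
grip_width: -0.0001
gripper_force: 0.0
```

>>> carry_out([
  [0, 0, 0.1, 0, 0, 0],
  [0, 0, 0.2, 0, 0, 0],
  [0, 0, 0.2, 0, 0, 0],
])

```text
t: 14.9
ee_pos: [0.5678, 0.1923, 0.0955]
tool_rot: [-0.0, 0.131, 0.991, -0.0]
ft_force: [-0.6, -0.0, 0.6]
grip_width: 0.0001
gripper_force: 0.0
```

>>> carry_out([
  [0, 0, 0.1, 0, 0, 0],
  [0, 0, 0.2, 0, 0, 0],
  [0, 0, 0.2, 0, 0, 0],
])

```text
t: 15.2
ee_pos: [0.5679, 0.1924, 0.0938]
tool_rot: [0.0, 0.131, 0.991, 0.0]
ft_force: [-0.2, 0.2, 1.0]
grip_width: -0.0001
gripper_force: 0.5
```

>>> carry_out([
  [0, 0, 0.1, 0, 0, 0],
  [0, 0, 0.2, 0, 0, 0],
  [0, 0, 0.2, 0, 0, 0],
])

```text
t: 15.5
ee_pos: [0.5682, 0.1926, 0.0924]
tool_rot: [0.001, 0.131, 0.991, 0.0]
ft_force: [-1.3, 0.0, 5.5]
grip_width: 0.0
gripper_force: 2.6
```

>>> carry_out([
  [0, 0, 0.1, 0, 0, 0],
  [0, 0, 0.15, 0, 0, 0],
  [0, 0, 0.15, 0, 0, 0],
])

```text
t: 15.8
ee_pos: [0.5685, 0.1926, 0.0916]
tool_rot: [0.001, 0.131, 0.991, 0.001]
ft_force: [-0.9, 0.5, 8.0]
grip_width: 0.0001
gripper_force: 3.8
```

>>> carry_out([
  [0, 0, 0.1, 0, 0, 0],
  [0, 0, 0.15, 0, 0, 0],
  [0, 0, 0.15, 0, 0, 0],
])

```text
t: 16.1
ee_pos: [0.5687, 0.1928, 0.0905]
tool_rot: [0.001, 0.131, 0.991, 0.001]
ft_force: [-0.8, 0.3, 8.7]
grip_width: 0.0003
gripper_force: 4.2
```

>>> carry_out([
  [0, 0, 0.1, 0, 0, 0],
  [0, 0, 0.15, 0, 0, 0],
  [0, 0, 0.15, 0, 0, 0],
])

```text
t: 16.4
ee_pos: [0.569, 0.1928, 0.0891]
tool_rot: [0.002, 0.131, 0.991, 0.001]
ft_force: [0.3, 0.1, 6.7]
grip_width: 0.0001
gripper_force: 3.9
```

>>> carry_out([
  [0, 0, 0.1, 0, 0, 0],
  [0, 0, 0.15, 0, 0, 0],
  [0, 0, 0.15, 0, 0, 0],
])

```text
t: 16.7
ee_pos: [0.5691, 0.1928, 0.0877]
tool_rot: [0.002, 0.131, 0.991, 0.001]
ft_force: [0.3, 0.8, 8.8]
grip_width: -0.0003
gripper_force: 4.4
```

>>> carry_out([
  [0, 0, 0.1, 0, 0, 0],
  [0, 0, 0.15, 0, 0, 0],
  [0, 0, 0.15, 0, 0, 0],
])

```text
t: 17.0
ee_pos: [0.5691, 0.1928, 0.0869]
tool_rot: [0.002, 0.131, 0.991, 0.001]
ft_force: [-2.6, -0.8, 11.7]
grip_width: 0.0001
gripper_force: 5.9
```

>>> carry_out([
  [0, 0, 0.1, 0, 0, 0],
  [0, 0, 0.15, 0, 0, 0],
  [0, 0, 0.15, 0, 0, 0],
])

```text
t: 17.3
ee_pos: [0.5692, 0.1929, 0.0859]
tool_rot: [0.002, 0.131, 0.991, 0.001]
ft_force: [-3.3, -0.7, 15.0]
grip_width: -0.0001
gripper_force: 7.4
```

>>> carry_out([
  [0, 0, 0.1, 0, 0, 0],
  [0, 0, 0.15, 0, 0, 0],
  [0, 0, 0.15, 0, 0, 0],
])

```text
t: 17.6
ee_pos: [0.5693, 0.1929, 0.0851]
tool_rot: [0.002, 0.131, 0.991, 0.001]
ft_force: [-5.6, -1.3, 18.2]
grip_width: -0.0
gripper_force: 8.9
```

>>> carry_out([
  [0, 0, 0.05, 0, 0, 0],
  [0, 0, 0.1, 0, 0, 0],
  [0, 0, 0.1, 0, 0, 0],
])

```text
t: 17.9
ee_pos: [0.5693, 0.1929, 0.0845]
tool_rot: [0.002, 0.131, 0.991, 0.001]
ft_force: [-6.4, -0.4, 20.0]
grip_width: -0.0
gripper_force: 10.0
```

>>> carry_out([
  [0, 0, -0.5, 0, 0, 0],
  [0, 0, -1, 0, 0, 0],
  [0, 0, -3, 0, 0, 0],
  [0, 0, -6, 0, 0, 0],
  [0, 0, -6, 0, 0, 0],
  [0, 0, -6, 0, 0, 0],
])

```text
t: 18.5
ee_pos: [0.568, 0.1924, 0.1402]
tool_rot: [0.0, 0.131, 0.991, 0.0]
ft_force: [0.7, -0.6, -0.3]
grip_width: -0.0001
gripper_force: 0.0
```

Run:
```python
from h import *
s,e,q=near('wrist',(.569,.193),(.106,.130),.015)
print('scene-bias check')
P=cloud(s); ok=s['range_z']>0
def zs(c,r0,r1,lo,hi):
    r=np.hypot(P[...,0]-c[0],P[...,1]-c[1]); m=ok&(r>=r0)&(r<r1)&(P[...,2]>lo)&(P[...,2]<hi); return m.sum(),np.median(P[m][:,2]).round(4),P[m].mean(0).round(4)
c=(.5685,.1933)
print('head',zs(c,0,.008,.1,.13),'flange',zs(c,.013,.017,.09,.13),'cover',zs(c,.02,.026,.08,.097))
d=c+np.array([0,-.11]); print('done head',zs(d,0,.006,.1,.13),'flange',zs(d,.013,.017,.09,.13))
b=snap('side')
u,v=proj(b,[.569,.193,.11]).astype(int)
u2,v2=proj(s,[.569,.14,.105]).astype(int)
a=cv2.resize(s['color'][max(v2-50,0):v2+50,u2-70:u2+70],(560,400),interpolation=3)
d=cv2.resize(b['color'][v-25:v+40,u-20:u+32],(240,400),interpolation=3)
cv2.imwrite('pics/w8.png',np.hstack([a,d])[:,:,::-1])
```

```text
ee [ 0.5672  0.1922  0.1386 -0.1016  0.0754 -0.3384] std [1.000e-04 0.000e+00 3.000e-04 3.336e-01 4.279e-01 5.515e-01] q [-1.300e-03  1.310e-01  9.914e-01 -5.000e-04] t 18.65
[5.694e-01 1.935e-01 1.103e-01 5.685e-01 1.937e-01 1.123e-01 5.200e+02]
scene-bias check
head (np.int64(324), np.float64(0.1128), array([0.5684, 0.1933, 0.1127])) flange (np.int64(610), np.float64(0.1026), array([0.5643, 0.1942, 0.1009])) cover (np.int64(963), np.float64(0.0911), array([0.5632, 0.1945, 0.0911]))
done head (np.int64(199), np.float64(0.1122), array([0.5678, 0.0839, 0.11  ])) flange (np.int64(485), np.float64(0.1019), array([0.5675, 0.0892, 0.0993]))
```

View pics/w8.png

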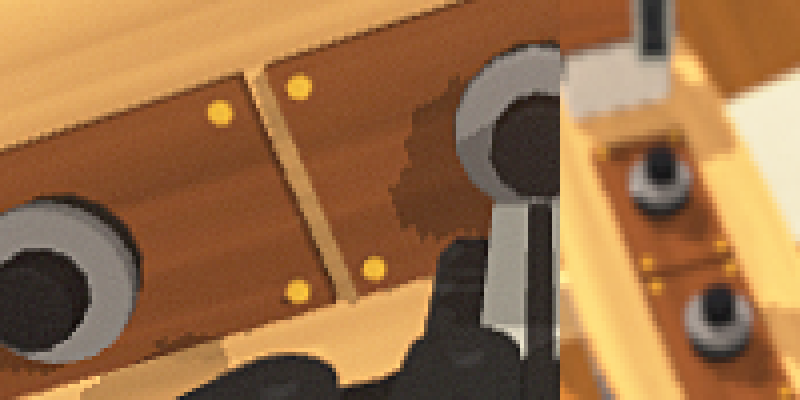

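The picture shows both heads sitting alike on their collars. Depth puts this head's top 10.2 mm above its flange, against 10.3 mm on the finished model, so the pin is home.

```bash
python3 -c "
from station import ctrl
print(ctrl.job_done())"
```

```text
the job is handed in; nothing more can be done
None
```

The pin is pressed home in the aft collar, with its head's top 10.2 mm above the flange against 10.3 mm on the finished one. The press force read about 20 N at most, the other items were not touched, and the job is handed in; no verdict came back.

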